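Close the bird-cake mould and hold it shut

ROBOT

A 6-joint arm with a two-finger parallel gripper is mounted at the origin on the work surface. World frame = base frame: x ahead of the robot, y to its left, z up, the work surface at z = 0. Lengths are in m, angles in rad, forces in N, time in s.
With the tool pointing down it reaches from about 0.225 to 0.725 m from the base axis. Payload 3.1 kg.
Tool frame: the origin (TCP) lies midway between the tips of the shut fingers; the grasp point (between the pads) lies 19 mm behind it; z points along the fingers, y is the line along which they close (so a half turn about z gives the same grasp; the last joint's range is limited). The gripper opens to 85 mm and grips with 20 to 120 N. Pads are 22 mm wide; open, the fingers measure 114 mm over their backs; the gripper's body (76 mm by 85 mm) begins 54 mm behind the grasp point. The pads swing forward as they close: fully open they stand 13 mm farther back than shut.
Start: joints at [-1.349, 0.048, 0.099, 1.622, 0, 1.443], TCP at [0.18, -0.493, 0.231] pointing down, gripper open.
Joint ranges: [-2.91, 2.91], [-0.99, 1.94], [-1.21, 1.42], [-2.12, 2.29], [-1.49, 1.47], [-3.14, 3.14]. Speed limits (rad/s): [2.79, 2.79, 3.14, 3.14, 3.14, 3.14].

INTERFACE

Orientations are given as [roll, pitch, yaw] about the fixed x, y, z axes, in that order (R = Rz(yaw) Ry(pitch) Rx(roll)).
In Python, from cell import env, cams gives the robot as it stands.
- The arm moves only by the tool carry_out, never from a script. Its argument "rows" is a list that holds one entry, the list of rows, each a list of 7 numbers: the closure, from -1 (fully open) to 1 (shut), so that 0 is half open, then the shift along the world's x, y, z in m, then the turn, a rotation vector about the world's x, y, z in degrees. In form: [[[claw, x, y, z, ax, ay, az], ...]]. A call has 1 to 5 rows; each row is the pose to reach, as a shift and turn from the pose commanded when the call began; what a row does not reach only later rows make up. A row lasts 1/12 s, in which the tool goes at most 41.7 mm and 7.16 degrees, less where a joint would pass 70% of its speed; a pose out of reach is approached as far as the arm can. A call with a gripper value outside its range is refused whole. The fingers move at their own pace and stop on an object; the grip force is fixed at half the most. Time passes only in rows, so rows that repeat a pose let the fingers close. It gives the time, the measured TCP pose, the force, the opening and the grip force at its end, in the units of the state.
- env.sense(): the state, without advancing time (a new reading comes with each control period).
- cams.read_camera(name): name is "scene" or "top"; returns a dict with "image" (384x512x3 uint8, red, green, blue), "z_map" (384x512 float32, m along the optical axis (not along the pixel's ray), 0 where there is no reading), "K" (3x3 intrinsics, pixels), "extrinsics" (4x4, takes a point from camera to world coordinates). Camera axes: x right, y down, z forward; pixel columns grow to the right and rows downward; lengths in m; the calibration is good to about 2 mm. A picture is of the moment at which its call begins.
- env.finish_job(): hands the job in; it is judged then, once.
Trained networks look in the newest picture that a camera, given by its name, has taken for a name from the list of things; names that differ only in an ending like _2 or _b are one class to them, and where a whole thing is asked for, a point or a joint stands for the part that bears it (a point fixed in the world has none). Each returns a list of dicts, best first, with "p" (0 to 1); they miss things now and then, are a little off and sometimes report something else, mostly with a low value. They report only what shows in the picture. A call takes as long as a camera call. They do not tell look-alikes from the thing itself.
- cams.outline_of(camera, name): "region" (384x512 bool, what is visible of it) and "extent" ([left, top, right, bottom] in pixels, round what is visible of it).
The state is a dict: "clock": time; "joint_positions": joint angles; "qvel": joint speeds; "joint_torque": joint torques, N m; "tool_pos": TCP position; "tool_rot": TCP orientation; "contact_force": force on the tool from outside, world axes, zero at the start; "torque": the same for the moment, N m; "gripper_width": opening from 0.0 (shut) to 1.0 (fully open); "grip_force": force on a finger pad.
Only numpy, scipy, OpenCV 4.12 (cv2) and the standard library are available. Lean on these libraries where they do the work, as an engineer would, in place of code of your own. Each camera call takes 0.05 s, during which the arm holds its last target. There are 200 camera calls.

TASK

Lift the loose metal cover off the wooden bird-cake mould and stand it upright on the flat stone tile, letting go of it there. Then fetch the matching upper mould half (the longer of the two), fit it over the mould's two dowels until it sits flush, and press it down firmly, with about the push of a stiff doorbell (10 to 15 N): finish like that, still holding the halves pressed together and not letting go, so that a strap can be put round them. Leave the short upper half and everything else on the shelf where it is.

Things in the scene. Friction and masses are not known exactly. Their poses are not given: they have to be found in the camera images.
- mould: Lower mould half, pale wood, screwed to the shelf, at first under the cover. Base board 150 x 90 x 10 mm (x, y, z); on it a block 120 x 60 mm, its flat top face 46 mm above the shelf. Two upright dowels, 12 mm diameter, at x = +-44 mm, y = 0 rise 20 mm above that face, the top 8 mm tapering to 6 mm. Round recess between them. Origin: centre of the underside, on the shelf; x along the length.
- mould_face (a point): Centre of the lower half's flat top (mating) face, 46 mm above the shelf; axes as mould.
- cover: Loose aluminium hood, open below, 134 x 74 x 62 mm outside (x, y, z), 0.25 kg, over the lower half: rim on the base board, 10 mm above the shelf, 4 mm play round the block; must rise 60 mm straight up to clear the dowels. On top a wooden grip bar 56 long (x), 22 wide (y), 62 to 96 mm above the rim, to pinch from above. Origin: centre of the open rim underneath; x along the length, z up.
- upper: Matching upper half, pale wood, loose, 0.2 kg, lying right way up on the shelf: block 120 x 60 x 32 mm (x, y, z), two through holes of 16 mm diameter at x = +-44 mm, y = 0. On top a grip bar 56 long (x), 26 wide (y), 32 to 66 mm above the underside, to pinch from above. Fits either way round; flush, its underside lies on the mating face. Origin: centre of the underside; x along the length, z up.
- short_upper: Upper half of another, smaller mould, which does not fit here: the same shape and wood but only 90 mm long (60 mm wide, 66 mm high in all), holes at +-31 mm. Lies on the shelf near the matching one; either may be the nearer to the robot. To be left alone. Origin: centre of the underside; x along the length.
- tile: Flat grey stone tile 200 x 150 x 8 mm (x, y, z) fixed on the shelf, bare: the place for the cover. Origin: centre of its underside; its top is 8 mm above the shelf.
- fork: Bystander: stainless three-tined hand fork with a wooden handle, 273 mm long, lying flat beyond the mould. Origin: on the shelf near its middle, x towards the tines.
- pump: Bystander: blue plastic bike pump lying on its side along the robot's right, 440 mm long, 100 mm wide over handle and foot, 44 mm high. Origin: on the shelf, near its middle, x along it.
- tin: Bystander: closed round aluminium tin, 94 mm diameter, 108 mm high. Origin: centre of its underside.
- saucer: Bystander: terracotta saucer, 124 mm diameter, 22 mm high. Origin: centre of its underside.
- dibber: Bystander: dark wooden dibber with a cross grip, 204 mm long, 64 mm over the grip, 28 mm high, lying between the mould and the upper halves. Origin: on the shelf, 84 mm from its grip end; x towards the point.
Mind the look-alikes: they are no part of the job. Of the things that look like the tile, the larger one is meant. What is shaped like the mould but pink or turquoise is not meant.

How it is judged:
By the outcome, as a careful person would: the job done as asked, in the order asked, and still so for the second after the job is handed in, while the arm keeps its last pose, push and grip.
It also fails if it takes over 59 s, if anything falls off the work surface, if the arm or the gripper's body presses on something with over 40 N, if the wrist force passes 120 N, or if a joint passes its speed limit or range.

## Working session

There is one attempt and no reset: what is moved stays moved. The work goes in short steps, Python scripts to look and compute and a tool call to move; the robot and the scene stay as the last step left them, time stands still between calls to the robot, and variables do not carry over. Pictures are saved under pics/ and viewed, at most 10 in all, crops included, and the job is handed in when it is done.

Besides the shell and the picture viewer there is one more tool, called as name([rows], argument=value, ...), one row to a line, values as JSON. carry_out: Moves the arm, as the interface text tells. Its arguments: {"type":"object","properties":{"rows":{"type":"array","items":{"type":"array","items":{"type":"array","items":{"type":"number"}}}}},"required":["rows"]}

```bash
mkdir -p pics; ls
cat > h.py <<'E'
import numpy as np, cv2
from cell import env, cams
def cloud(c):
    z=c["z_map"]; K=c["K"]; T=c["extrinsics"]
    v,u=np.mgrid[:z.shape[0],:z.shape[1]]
    P=np.stack([(u-K[0,2])/K[0,0]*z,(v-K[1,2])/K[1,1]*z,z],-1)
    W=P@T[:3,:3].T+T[:3,3]; W[z<=0]=np.nan
    return W
def save(c,name,box=None,s=1):
    im=c["image"]
    if box: im=im[box[1]:box[3],box[0]:box[2]]
    cv2.imwrite("pics/"+name,cv2.resize(im[:,:,::-1],None,fx=s,fy=s,interpolation=cv2.INTER_CUBIC))
def rect(P):
    (c,s,a)=cv2.minAreaRect((P[:,:2]*1000).astype(np.float32))
    if s[0]<s[1]: s=(s[1],s[0]); a+=90
    return np.round(c,1),np.round(s,1),round((a+90)%180-90,1)
E
python3 - <<'E'
from h import *
print(env.sense())
for n in ["scene","top"]:
    c=cams.read_camera(n); save(c,n+"0.png",s=1.5); W=cloud(c); print(n,c["extrinsics"][:3,3])
    for t in ["mould","cover","upper","short_upper","tile","fork","pump","tin","saucer","dibber"]:
        for d in cams.outline_of(n,t)[:4]:
            m=d["region"]; P=W[m]; P=P[np.isfinite(P).all(1)]
            if len(P)>10: print(t,round(d["p"],2),d["extent"],*rect(P),"z95",np.percentile(P[:,2],[5,95]).round(3))
E
```

```text
pics
{'clock': 0.0, 'joint_positions': array([-1.34882443e+00,  4.87231307e-02,  9.75426301e-02,  1.62199385e+00,
        1.85053661e-05,  1.44302905e+00]), 'qvel': array([ 0.00113747,  0.0019696 ,  0.00027663,  0.00047741, -0.00054748,
        0.00131742]), 'joint_torque': array([ 7.30927277e-04, -3.38784313e+01,  3.20014966e+01,  2.04097055e-02,
       -2.83631434e-04,  5.06390876e-06]), 'tool_pos': array([ 0.17976329, -0.49259709,  0.23010385]), 'tool_rot': array([-3.13923637e+00, -3.21361861e-04,  3.49738771e-01]), 'contact_force': array([ 0.82366874,  0.35147388, -0.39670167]), 'torque': array([-0.03065413,  0.01243932, -0.02477717]), 'grip_force': 0.0, 'gripper_width': 0.9991946935669396}
scene [0.87400558 0.63301463 1.04842155]
mould 0.94 [263.6, 110.8, 298.7, 142.1] [ 183.2 -339.2] [194.5 107.8] 27.3 z95 [0.004 0.049]
mould 0.9 [260.4, 154.9, 302.8, 193.1] [ 328.8 -120.8] [154.9  95.1] 24.3 z95 [0.006 0.049]
mould 0.79 [222.8, 228.0, 273.0, 255.0] [571.   70.3] [159.8  70.4] -17.3 z95 [0.001 0.012]
cover 0.74 [218.9, 202.4, 268.3, 250.8] [558.7  35.7] [134.1  78.1] 12.9 z95 [
[... 1552 characters left out ...]
7, 153.2, 221.6] [489.8 300.5] [205.7 157.5] -6.2 z95 [0.003 0.011]
tile 0.74 [81.2, 249.6, 142.0, 315.9] [211.  324.3] [157.8 119.1] -20.1 z95 [0.001 0.009]
fork 0.67 [198.2, 92.1, 291.4, 119.2] [724.7 -51.7] [273.4  70.5] 89.3 z95 [0.006 0.026]
fork 0.44 [318.2, 182.2, 350.6, 227.4] [ 436.1 -314. ] [119.8  68.3] -10.9 z95 [0.012 0.067]
pump 0.81 [376.9, 87.9, 420.4, 245.4] [ 559.1 -494.6] [460.3 103.4] -3.6 z95 [0.017 0.043]
tin 0.69 [131.6, 76.6, 173.1, 122.1] [731.3 196.1] [93.  91.1] 45.5 z95 [0.021 0.11 ]
saucer 0.57 [79.9, 95.0, 124.4, 134.9] [699.  365.5] [133.8 124. ] 60.2 z95 [0.001 0.022]
dibber 0.64 [275.3, 123.6, 301.1, 191.7] [ 574.2 -174.8] [198.4  69.9] -0.7 z95 [0.002 0.028]
```

View pics/top0.png

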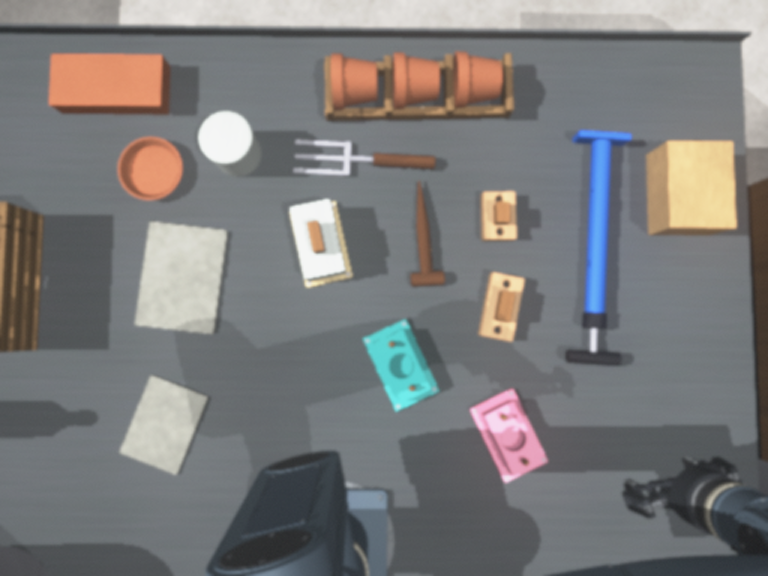

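View pics/scene0.png

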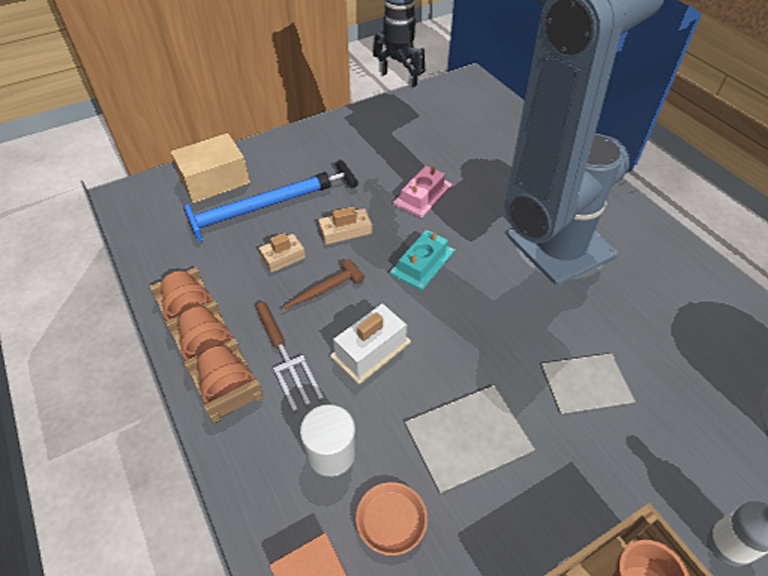

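Both pictures agree. Pixels below are top-camera native.
- **Mould-like:** the white cover on pale wood at (212,160), which is the one wanted; turquoise at (267,243) and pink at (338,290) are look-alikes.
- **Tiles:** the large one at (122,185) is wanted; the small one is at (109,283).
- **Upper halves:** the long one at (334,205) is wanted; the short one is at (334,146).

Next I'll measure and take a close crop.

Run:
```python
from h import *
t=cams.read_camera("top"); s=cams.read_camera("scene")
a=cv2.resize(t["image"][115:240,180:360],None,fx=4,fy=4,interpolation=cv2.INTER_CUBIC)
cv2.imwrite("pics/crop1.png",a[:,:,::-1])
for n,c in (("top",t),("scene",s)):
    W=cloud(c).reshape(-1,3); C=c["image"].reshape(-1,3)
    def sel(cx,cy,r,z0,z1):
        return W[(np.hypot(W[:,0]-cx,W[:,1]-cy)<r)&(W[:,2]>z0)&(W[:,2]<z1)]
    for nm,x,y,r,z0,z1 in [("cov bar",.56,.037,.1,.095,.115),("cov top",.56,.037,.1,.067,.08),("cov all",.56,.037,.1,.064,.115),
      ("cov base",.56,.037,.1,.006,.014),("up bar",.435,-.315,.08,.058,.075),("up top",.435,-.315,.08,.027,.038),("up all",.435,-.315,.08,.026,.075),
      ("sh bar",.609,-.308,.07,.058,.075),("tile",.49,.3,.16,.0055,.0115)]:
        P=sel(x,y,r,z0,z1)
        if len(P)>5: print(n,nm,len(P),*rect(P),"med",np.median(P,0).round(4))
```

```text
top cov bar 180 [555.8  33.8] [55.7 22. ] 12.6 med [0.5554 0.0337 0.1048]
top cov top 1117 [555.7  33.9] [133.8  74.3] 12.5 med [0.5525 0.0322 0.0715]
top cov all 1332 [556.4  33.9] [135.3  74.3] 12.6 med [0.5535 0.0318 0.0719]
top cov base 268 [555.4  34.5] [159.9 114.8] 3.6 med [5.243e-01 4.000e-04 9.800e-03]
top up bar 201 [ 436.9 -310.3] [56.  26.4] -11.1 med [ 0.4376 -0.3098  0.0655]
top up top 632 [ 436.6 -310.5] [119.6  60.8] -11.2 med [ 0.4351 -0.3058  0.032 ]
top up all 873 [ 436.6 -310.5] [119.6  60.8] -11.2 med [ 0.4354 -0.3068  0.033 ]
top sh bar 141 [ 609.2 -306.9] [38.9 25.7] 0.5 med [ 0.6089 -0.3057  0.0655]
top tile 2733 [488.  302.8] [267.9 249.7] -65.8 med [0.4876 0.2967 0.0077]
scene cov bar 137 [558.1  36. ] [57.3 24.6] 11.9 med [0.5594 0.0392 0.1045]
scene cov top 709 [557.5  36. ] [135.8  75.9] 12.5 med [0.5686 0.0451 0.0712]
scene cov all 924 [557.5  36.2] [135.8  76.3] 12.5 med [0.5643 0.0439 0.0717]
scene cov base 209 [556.1  36.7] [153.1  88.7] 12.2 med [0.5907 0.0704 0.0097]
scene up bar 94 [ 438.8 -307.7] [55.5 30.3] -14.8 med [ 0.4408 -0.3053  0.0645]
scene up top 265 [ 438.3 -307.3] [120.7  66.5] -10.2 med [ 0.4463 -0.2966  0.0313]
scene up all 430 [ 438.3 -307.3] [120.7  66.5] -10.2 med [ 0.4438 -0.2996  0.0329]
scene sh bar 70 [ 611.8 -304.9] [37.5 30. ] 0.1 med [ 0.6125 -0.3011  0.0647]
scene tile 2789 [481.  293.5] [266.5 235.5] 34.4 med [0.4951 0.3038 0.0078]
```

View pics/crop1.png

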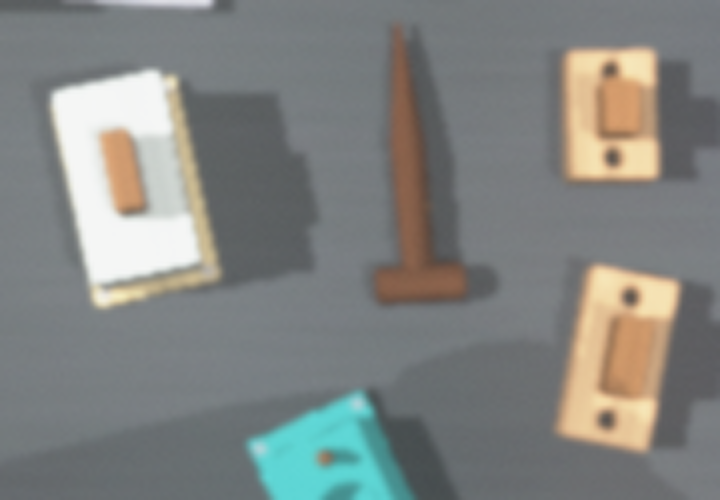

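The crop shows the white cover with its wooden grip at crop (124,172), i.e. native (211,158). The long half, with two dark holes, is at crop (618,358), native (334,205); the short half is above it. The choice stands, so I'll start the reach.

carry_out([
  [[0,0.015,0.021,0,0,0,6.9],[0,0.03,0.042,0,0,0,13.8],[0,0.045,0.063,0,0,0,20.7],[0,0.06,0.084,0,0,0,27.6],[0,0.075,0.105,0,0,0,34.5]],
])

```text
clock: 1.62
tool_pos: [0.2554, -0.3872, 0.2314]
tool_rot: [3.141, 0.0, 0.957]
contact_force: [1.4, -0.1, 0.7]
gripper_width: 0.501
grip_force: 0.0
```

carry_out([
  [[0,0.015,0.021,0,0,0,6.9],[0,0.03,0.042,0,0,0,13.8],[0,0.045,0.063,0,0,0,20.7],[0,0.06,0.084,0,0,0,27.6],[0,0.075,0.105,0,0,0,34.5]],
])

```text
clock: 2.03
tool_pos: [0.3305, -0.2821, 0.2315]
tool_rot: [3.141, 0.0, 1.56]
contact_force: [0.4, 0.8, 0.1]
gripper_width: 0.502
grip_force: 0.0
```

carry_out([
  [[0,0.015,0.021,0,0,0,6.9],[0,0.03,0.042,0,0,0,13.8],[0,0.045,0.063,0,0,0,20.7],[0,0.06,0.084,0,0,0,27.6],[0,0.075,0.105,0,0,0,34.5]],
])

```text
clock: 2.45
tool_pos: [0.4055, -0.1771, 0.2315]
tool_rot: [3.141, 0.001, 2.162]
contact_force: [-0.2, -0.1, -0.2]
gripper_width: 0.502
grip_force: 0.0
```

carry_out([
  [[0,0.015,0.021,0,0,0,6.9],[0,0.03,0.042,0,0,0,13.8],[0,0.045,0.063,0,0,0,20.7],[0,0.06,0.084,0,0,0,27.6],[0,0.075,0.105,0,0,0,34.5]],
])

```text
clock: 2.87
tool_pos: [0.4805, -0.072, 0.2314]
tool_rot: [-3.142, 0.0, 2.764]
contact_force: [-0.0, -0.2, 0.6]
gripper_width: 0.499
grip_force: 0.0
```

carry_out([
  [[0,0.015,0.021,0,0,0,6.9],[0,0.03,0.042,0,0,0,13.8],[0,0.045,0.063,-0.01,0,0,20.7],[0,0.061,0.085,-0.025,0,0,27.6],[0,0.0765,0.107,-0.05,0,0,34.1]],
])

```text
clock: 3.28
tool_pos: [0.5591, 0.0349, 0.1838]
tool_rot: [-3.14, 0.006, -2.924]
contact_force: [1.2, -1.1, 1.1]
gripper_width: 0.5
grip_force: 0.0
```

carry_out([
  [[0,0,0,-0.03,0,0,0],[0,0,0,-0.06,0,0,0],[0,0,0,-0.085,0,0,0],[0,0,0,-0.1,0,0,0],[0,0,0,-0.106,0,0,0]],
])

```text
clock: 3.7
tool_pos: [0.5537, 0.0341, 0.0714]
tool_rot: [3.14, -0.006, -2.929]
contact_force: [-0.8, -0.3, -0.1]
gripper_width: 0.499
grip_force: 0.0
```

carry_out([
  [[1,0,0,0,0,0,0],[1,0,0,0,0,0,0],[1,0,0,0,0,0,0],[1,0,0,0,0,0,0],[1,0,0,0,0,0,0]],
])

```text
clock: 4.12
tool_pos: [0.5572, 0.0337, 0.0765]
tool_rot: [-3.141, 0.002, -2.93]
contact_force: [0.4, -0.4, -3.7]
gripper_width: 0.251
grip_force: 60.4
```

carry_out([
  [[1,0,0,0.005,0,0,0],[1,0,0,0.015,0,0,0],[1,0,0,0.027,0,0,0],[1,0,0,0.04,0,0,0],[1,0,0,0.05,0,0,0]],
])

```text
clock: 4.53
tool_pos: [0.5574, 0.0337, 0.1281]
tool_rot: [-3.141, 0.003, -2.93]
contact_force: [0.1, -0.5, -2.3]
gripper_width: 0.249
grip_force: 60.4
```

carry_out([
  [[1,0,0,0.012,0,0,0],[1,0,0,0.026,0,0,0],[1,0,0,0.04,0,0,0],[1,0,0,0.053,0,0,0],[1,0,0,0.06,0,0,0]],
])

```text
clock: 4.95
tool_pos: [0.5575, 0.0338, 0.1884]
tool_rot: [-3.141, 0.004, -2.93]
contact_force: [0.1, -0.4, -2.1]
gripper_width: 0.246
grip_force: 60.4
```

Run:
```python
from h import *
print(env.sense()["tool_pos"],env.sense()["contact_force"])
c=cams.read_camera("scene"); save(c,"lift.png",(180,140,400,330),3)
W=cloud(c).reshape(-1,3)
P=W[(abs(W[:,0]-.557)<.09)&(abs(W[:,1]-.035)<.09)]
for z0,z1 in [(.006,.0145),(.04,.05),(.176,.19)]:
    Q=P[(P[:,2]>z0)&(P[:,2]<z1)]; print(z0,len(Q),*(rect(Q) if len(Q)>4 else ()))
```

```text
[0.55746517 0.03375959 0.18844489] [ 0.08747675 -0.38750052 -2.14436406]
0.006 360 [554.8  51.4] [155.9 115.4] 8.7
0.04 322 [556.3  34.6] [123.   61.8] 13.3
0.176 665 [559.5  33.9] [136.5  78.5] 13.0
```

The cover is up with about 2.1 N of weight on the wrist, and the mould's face now shows below it. Next I'll carry the cover to the tile.

carry_out([
  [[1,-0.004,0.016,0,0,0,-1],[1,-0.01,0.041,0,0,0,-3],[1,-0.018,0.071,0,0,0,-5.5],[1,-0.026,0.102,0,0,0,-8],[1,-0.034,0.133,0,0,0,-10.5]],
])

```text
clock: 5.42
tool_pos: [0.5217, 0.1677, 0.1849]
tool_rot: [-3.142, -0.001, -3.116]
contact_force: [1.4, -0.5, -2.3]
gripper_width: 0.246
grip_force: 60.5
```

carry_out([
  [[1,-0.008,0.031,0,0,0,-2.5],[1,-0.016,0.062,0,0,0,-4.5],[1,-0.024,0.093,-0.005,0,0,-6.5],[1,-0.03,0.118,-0.015,0,0,-7.5],[1,-0.033,0.132,-0.03,0,0,-8]],
])

```text
clock: 5.83
tool_pos: [0.4891, 0.3023, 0.1564]
tool_rot: [3.139, 0.002, 3.033]
contact_force: [0.3, 0.4, -2.6]
gripper_width: 0.246
grip_force: 60.5
```

carry_out([
  [[1,0,0,-0.02,0,0,0],[1,0,0,-0.038,0,0,0],[1,0,0,-0.054,0,0,0],[1,0,0,-0.066,0,0,0],[1,0,0,-0.072,0,0,0]],
])

```text
clock: 6.25
tool_pos: [0.4878, 0.2982, 0.0806]
tool_rot: [-3.139, -0.004, 3.031]
contact_force: [-0.3, -0.7, -2.3]
gripper_width: 0.25
grip_force: 60.5
```

carry_out([
  [[1,0,0,0,0,0,0],[1,0,0,0,0,0,0]],
])

```text
clock: 6.42
tool_pos: [0.4895, 0.2987, 0.0835]
tool_rot: [-3.142, -0.0, 3.03]
contact_force: [-0.2, 0.2, -1.9]
gripper_width: 0.246
grip_force: 60.5
```

carry_out([
  [[1,0,0,-0.003,0,0,0],[1,0,0,-0.006,0,0,0],[1,0,0,-0.0075,0,0,0],[1,0,0,-0.0085,0,0,0],[1,0,0,-0.0085,0,0,0]],
])

```text
clock: 6.83
tool_pos: [0.4894, 0.2987, 0.0748]
tool_rot: [-3.142, -0.0, 3.031]
contact_force: [-0.4, -0.3, -2.1]
gripper_width: 0.249
grip_force: 60.5
```

carry_out([
  [[1,0,0,-0.0005,0,0,0],[1,0,0,-0.001,0,0,0],[1,0,0,-0.001,0,0,0]],
])

```text
clock: 7.08
tool_pos: [0.4894, 0.2988, 0.0738]
tool_rot: [3.142, 0.0, 3.031]
contact_force: [0.2, -1.3, -1.6]
gripper_width: 0.248
grip_force: 60.5
```

carry_out([
  [[1,0,0,-0.0005,0,0,0],[1,0,0,-0.001,0,0,0],[1,0,0,-0.001,0,0,0]],
])

```text
clock: 7.33
tool_pos: [0.4895, 0.2989, 0.0734]
tool_rot: [3.141, 0.001, 3.031]
contact_force: [-0.8, 0.6, 0.2]
gripper_width: 0.249
grip_force: 60.8
```

The weight has come off the wrist, so the cover is standing on the tile. I'll release it and rise.

carry_out([
  [[0,0,0,0,0,0,0],[0,0,0,0,0,0,0],[0,0,0,0,0,0,0],[0,0,0,0.003,0,0,0],[0,0,0,0.01,0,0,0]],
])

```text
clock: 7.75
tool_pos: [0.4887, 0.2985, 0.0821]
tool_rot: [-3.141, -0.002, 3.031]
contact_force: [-0.1, -1.2, -0.3]
gripper_width: 0.503
grip_force: 0.0
```

carry_out([
  [[0,0,0,0.015,0,0,0],[0,0,0,0.04,0,0,0],[0,0,0,0.07,0,0,0],[0,0,0,0.1,0,0,0],[0,0,-0.03,0.12,0,0,0]],
])

```text
clock: 8.17
tool_pos: [0.4903, 0.2725, 0.2067]
tool_rot: [3.136, 0.004, 3.035]
contact_force: [0.3, -0.7, 0.5]
gripper_width: 0.5
grip_force: 0.0
```

carry_out([
  [[0,-0.003,-0.035,0,0,0,-1],[0,-0.006,-0.07,0,0,0,-2],[0,-0.009,-0.105,0,0,0,-3],[0,-0.012,-0.14,0,0,0,-4],[0,-0.015,-0.175,0,0,0,-5]],
])

```text
clock: 8.58
tool_pos: [0.4743, 0.0924, 0.2039]
tool_rot: [3.141, 0.002, 2.943]
contact_force: [1.2, 0.5, 0.5]
gripper_width: 0.501
grip_force: 0.0
```

carry_out([
  [[0,-0.003,-0.035,0,0,0,0],[0,-0.006,-0.07,0,0,0,0],[0,-0.009,-0.105,0,0,0,0],[0,-0.012,-0.14,0,0,0,0],[0,-0.015,-0.175,0,0,0,0]],
])

```text
clock: 9.0
tool_pos: [0.4592, -0.0829, 0.2039]
tool_rot: [-3.141, 0.002, 2.943]
contact_force: [0.1, -0.4, 0.2]
gripper_width: 0.497
grip_force: 0.0
```

Run:
```python
from h import *
S=env.sense(); print(S["tool_pos"],S["tool_rot"])
ims=[]
for n in ("top","scene"):
    c=cams.read_camera(n); W0=cloud(c); W=W0.reshape(-1,3)
    ims.append(c["image"])
    def q(nm,x,y,r,z0,z1):
        P=W[(np.hypot(W[:,0]-x,W[:,1]-y)<r)&(W[:,2]>z0)&(W[:,2]<z1)]
        if len(P)>4: print(n,nm,len(P),*rect(P))
    q("cover top",.489,.299,.1,.066,.075); q("cover bar",.489,.299,.1,.095,.112)
    q("mould base",.557,.035,.1,.006,.0145); q("mould face",.557,.035,.09,.042,.05); q("mould all",.557,.035,.09,.042,.09)
    D=W[(np.hypot(W[:,0]-.557,W[:,1]-.035)<.08)&(W[:,2]>.053)&(W[:,2]<.075)]
    for s in (1,-1):
        p=np.array([.557,.035])+s*.044*np.array([np.cos(.218),np.sin(.218)])
        E=D[np.hypot(*(D[:,:2]-p).T)<.015]
        if len(E): print("dowel",s,len(E),E.mean(0).round(4),cv2.minEnclosingCircle((E[:,:2]*1000).astype(np.float32)))
    q("up bar",.438,-.309,.08,.058,.075); q("up top",.438,-.309,.08,.027,.038)
a=cv2.resize(ims[0][110:240,80:350],None,fx=2.9,fy=2.9); b=cv2.resize(ims[1][180:330,200:370],None,fx=1.4,fy=1.4)
im=np.zeros((a.shape[0]+b.shape[0],a.shape[1],3),np.uint8); im[:a.shape[0]]=a; im[a.shape[0]:,:b.shape[1]]=b
cv2.imwrite("pics/after.png",im[:,:,::-1]); print(im.shape)
```

```text
[ 0.45923547 -0.0829168   0.2039144 ] [-3.14140263e+00  1.93223636e-03  2.94343214e+00]
top cover top 1033 [490.2 296.8] [134.   75.8] -6.6
top cover bar 186 [489.7 296.3] [54.4 23.4] -4.9
top mould base 421 [549.4  31. ] [162.3  89.8] 13.3
top mould face 573 [555.4  32.4] [120.   59.9] 13.5
top mould all 619 [555.4  32.4] [120.   59.9] 13.5
dowel 1 14 [0.5971 0.0429 0.0616] ((597.9382934570312, 43.15658187866211), 5.3016767501831055)
dowel -1 17 [0.5123 0.0221 0.0614] ((512.525634765625, 21.9603328704834), 5.787813663482666)
top up bar 199 [ 436.8 -310.7] [56.  26.4] -11.6
top up top 637 [ 436.7 -310.7] [120.   60.6] -11.4
scene cover top 932 [491.2 299.1] [135.3  74.8] -6.9
scene cover bar 174 [491.7 299.3] [57.  23.3] -5.2
scene mould base 353 [556.8  34.9] [151.2  92.6] 13.3
scene mould face 460 [556.7  34.5] [121.8  62.6] 13.0
scene mould all 498 [556.7  34.5] [121.8  62.6] 13.0
dowel 1 16 [0.6002 0.0465 0.0606] ((599.2067260742188, 46.20269012451172), 5.57991361618042)
dowel -1 15 [0.5149 0.0265 0.0609] ((515.1729125976562, 26.708677291870117), 5.513636589050293)
scene up bar 92 [ 439.5 -306.9] [55.9 30. ] -16.4
scene up top 263 [ 437.9 -308.3] [121.1  67. ] -12.0
(587, 783, 3)
```

View pics/after.png

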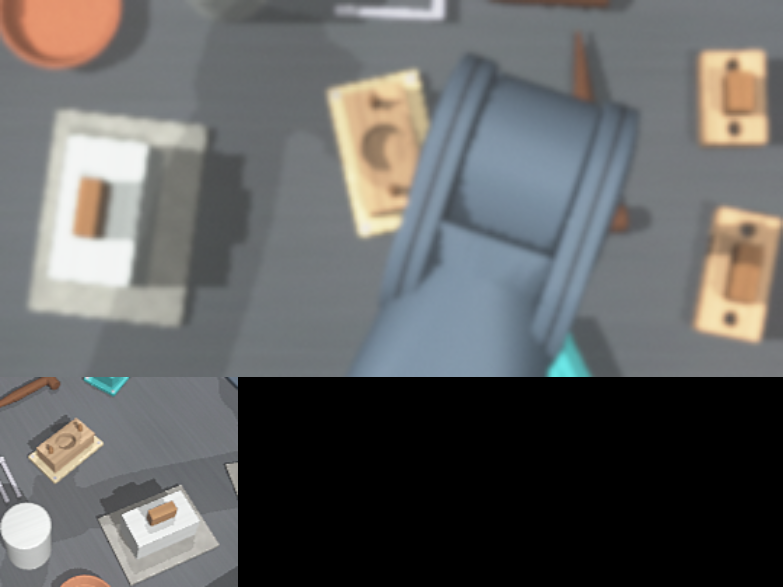

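The cover stands inside the large tile, at crop pixel (98,210), and the mould shows bare with both dowels. The short half is untouched. Next I'll reach for the long half.

carry_out([
  [[-0.2,-0.004,-0.035,0,0,0,-0.3],[-0.2,-0.008,-0.072,0,0,0,-0.3],[-0.2,-0.012,-0.11,0,0,0,-0.3],[-0.2,-0.016,-0.15,0,0,0,-0.3],[-0.2,-0.019,-0.187,-0.005,0,0,-0.3]],
])

```text
clock: 9.52
tool_pos: [0.4409, -0.27, 0.1998]
tool_rot: [-3.14, 0.003, 2.939]
contact_force: [1.6, -0.6, -0.3]
gripper_width: 0.601
grip_force: 0.0
```

carry_out([
  [[-0.2,-0.002,-0.025,-0.01,0,0,0],[-0.2,-0.0027,-0.0386,-0.025,0,0,0],[-0.2,-0.0027,-0.0386,-0.045,0,0,0],[-0.2,-0.0027,-0.0386,-0.06,0,0,0],[-0.2,-0.0027,-0.0386,-0.07,0,0,0]],
])

```text
clock: 9.93
tool_pos: [0.4374, -0.3062, 0.1264]
tool_rot: [3.14, -0.002, 2.938]
contact_force: [0.1, 0.6, 1.0]
gripper_width: 0.6
grip_force: 0.0
```

carry_out([
  [[-0.2,0,0,-0.02,0,0,0],[-0.2,0,0,-0.042,0,0,0],[-0.2,0,0,-0.062,0,0,0],[-0.2,0,0,-0.076,0,0,0],[-0.2,0,0,-0.082,0,0,0]],
])

```text
clock: 10.35
tool_pos: [0.437, -0.3051, 0.0438]
tool_rot: [3.14, -0.003, 2.939]
contact_force: [0.3, 0.7, 0.0]
gripper_width: 0.604
grip_force: 0.0
```

carry_out([
  [[-0.2,0,0,0,0,0,0],[-0.2,0,0,0,0,0,0]],
])

```text
clock: 10.52
tool_pos: [0.4382, -0.3067, 0.0466]
tool_rot: [-3.141, 0.001, 2.939]
contact_force: [0.3, 0.2, 0.1]
gripper_width: 0.597
grip_force: 0.0
```

carry_out([
  [[-0.2,-0.0005,-0.0015,-0.004,0,0,0],[-0.2,-0.0005,-0.0015,-0.007,0,0,0],[-0.2,-0.0005,-0.0015,-0.007,0,0,0]],
])

```text
clock: 10.77
tool_pos: [0.4375, -0.3086, 0.0392]
tool_rot: [-3.141, 0.001, 2.938]
contact_force: [0.2, 0.1, -0.0]
gripper_width: 0.595
grip_force: 0.0
```

carry_out([
  [[1,0,0,0,0,0,0],[1,0,0,0,0,0,0],[1,0,0,0,0,0,0],[1,0,0,0,0,0,0],[1,0,0,0,0,0,0]],
])

```text
clock: 11.18
tool_pos: [0.4375, -0.3086, 0.0393]
tool_rot: [-3.141, 0.001, 2.938]
contact_force: [-0.2, -0.5, 2.4]
gripper_width: 0.292
grip_force: 59.5
```

carry_out([
  [[1,0,0,0.006,0,0,0],[1,0,0,0.025,0,0,0],[1,0,0,0.05,0,0,0],[1,0,0,0.075,0,0,0],[1,0.003,0.01,0.09,0,0,1]],
])

```text
clock: 11.6
tool_pos: [0.4404, -0.3, 0.1313]
tool_rot: [-3.139, 0.002, 2.954]
contact_force: [1.0, 0.5, -1.1]
gripper_width: 0.294
grip_force: 59.2
```

carry_out([
  [[1,0.009,0.025,0.008,0,0,2],[1,0.02,0.057,0.01,0,0,4],[1,0.031,0.09,0.01,0,0,6.5],[1,0.042,0.123,0.01,0,0,9],[1,0.053,0.155,0.01,0,0,11.5]],
])

```text
clock: 12.02
tool_pos: [0.493, -0.1415, 0.1386]
tool_rot: [3.141, -0.001, -3.125]
contact_force: [0.9, 0.5, -1.6]
gripper_width: 0.292
grip_force: 59.3
```

carry_out([
  [[1,0.011,0.033,0,0,0,2.5],[1,0.023,0.066,0,0,0,5],[1,0.034,0.098,0,0,0,7.5],[1,0.044,0.126,0,0,0,10],[1,0.051,0.146,0,0,0,11.5]],
])

```text
clock: 12.43
tool_pos: [0.5441, 0.0056, 0.1383]
tool_rot: [3.14, -0.001, -2.922]
contact_force: [-0.2, -0.3, -1.4]
gripper_width: 0.293
grip_force: 59.3
```

carry_out([
  [[1,0.006,0.018,0,0,0,0.5],[1,0.011,0.03,0,0,0,0.9],[1,0.012,0.032,0,0,0,0.9],[1,0.012,0.032,0,0,0,0.9],[1,0.012,0.032,0,0,0,0.9]],
])

```text
clock: 12.85
tool_pos: [0.5558, 0.0339, 0.1385]
tool_rot: [-3.141, -0.001, -2.911]
contact_force: [-0.5, -0.7, -2.1]
gripper_width: 0.295
grip_force: 59.3
```

Run:
```python
from h import *
S=env.sense(); print(S["tool_pos"],np.degrees(S["tool_rot"]),S["contact_force"])
ims=[]
for n in ("scene","top"):
    c=cams.read_camera(n); W=cloud(c).reshape(-1,3); ims.append(c["image"])
    P=W[np.hypot(W[:,0]-.5565,W[:,1]-.0345)<.1]
    h=np.histogram(P[:,2],np.arange(0.02,.24,.01))[0]; print(h)
    z0=S["tool_pos"][2]-.0393
    for a,b,nm in [(z0+.027,z0+.037,"top"),(z0-.005,z0+.037,"side"),(.042,.05,"face"),(.006,.0145,"base")]:
        Q=P[(P[:,2]>a)&(P[:,2]<b)]
        if len(Q)>4: print(n,nm,len(Q),*rect(Q))
im=np.hstack([cv2.resize(ims[0][180:270,190:300],(400,327)),cv2.resize(ims[1][110:200,170:280],(400,327))])
cv2.imwrite("pics/over.png",im[:,:,::-1])
```

```text
[0.5558287  0.03385666 0.13854545] [-1.79967027e+02 -6.65691478e-02 -1.66801133e+02] [-0.49960697 -0.7427416  -2.11493092]
[125  74 315  10   5   0   0  10  87  91 209 221  28  36  88  21  43  47
  53  49  48]
scene top 367 [556.3  34.7] [120.9  62.8] 13.3
scene side 608 [556.3  35.3] [122.   62.7] 12.6
scene face 290 [557.1  37.5] [123.2  61.4] 8.7
scene base 357 [556.5  35.1] [151.4  91.1] 13.2
[ 10  10  75   2   2   0   0   1  15  17 104 201   7  12  37   1   3  20
   8   9  21]
top top 290 [554.8  28.6] [118.1  52.9] 13.7
top side 333 [555.6  28.9] [120.   53.7] 13.4
top face 70 [522.1   7.6] [90.9 45.3] -27.8
top base 318 [556.6  13. ] [162.6  77.5] 0.8
```

View pics/over.png

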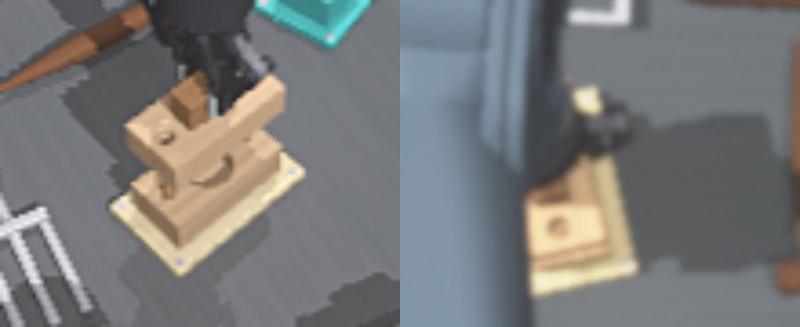

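The scene view shows the half held level above the mould, with the left hole at crop (165,138) directly over its dowel at (168,190). The scene-camera fits of the two halves agree to about 0.5 mm. I'll lower it slowly.

carry_out([
  [[1,0.0004,0.0003,-0.01,0,0,0],[1,0.0004,0.0003,-0.02,0,0,0],[1,0.0004,0.0003,-0.026,0,0,0],[1,0.0004,0.0003,-0.029,0,0,0],[1,0.0004,0.0003,-0.03,0,0,0]],
])

```text
clock: 13.37
tool_pos: [0.5554, 0.0348, 0.1069]
tool_rot: [3.141, -0.003, -2.911]
contact_force: [0.1, 0.2, -1.2]
gripper_width: 0.294
grip_force: 59.4
```

carry_out([
  [[1,0,0,-0.002,0,0,0],[1,0,0,-0.004,0,0,0],[1,0,0,-0.006,0,0,0],[1,0,0,-0.008,0,0,0],[1,0,0,-0.008,0,0,0]],
])

```text
clock: 13.78
tool_pos: [0.5565, 0.0351, 0.1005]
tool_rot: [3.142, -0.0, -2.91]
contact_force: [-0.1, 0.4, -1.9]
gripper_width: 0.294
grip_force: 59.4
```

carry_out([
  [[1,-0.0002,-0.0005,-0.003,0,0,0],[1,-0.0002,-0.0005,-0.005,0,0,0],[1,-0.0002,-0.0005,-0.007,0,0,0],[1,-0.0002,-0.0005,-0.009,0,0,0],[1,-0.0002,-0.0005,-0.009,0,0,0]],
])

```text
clock: 14.2
tool_pos: [0.556, 0.0345, 0.0911]
tool_rot: [3.141, -0.001, -2.91]
contact_force: [-0.2, -0.0, -2.0]
gripper_width: 0.292
grip_force: 59.4
```

Both dowels are 6 mm into the holes and there is no side force. I'll go on down to the face.

carry_out([
  [[1,0,0,-0.0015,0,0,0],[1,0,0,-0.003,0,0,0],[1,0,0,-0.0042,0,0,0],[1,0,0,-0.005,0,0,0],[1,0,0,-0.005,0,0,0]],
])

```text
clock: 14.62
tool_pos: [0.5562, 0.0345, 0.0865]
tool_rot: [3.141, -0.0, -2.91]
contact_force: [0.7, 1.1, -2.1]
gripper_width: 0.292
grip_force: 59.4
```

carry_out([
  [[1,0,0,-0.0005,0,0,0],[1,0,0,-0.001,0,0,0],[1,0,0,-0.001,0,0,0]],
])

```text
clock: 14.87
tool_pos: [0.5564, 0.0345, 0.0858]
tool_rot: [3.142, -0.0, -2.911]
contact_force: [-0.5, -0.2, -2.4]
gripper_width: 0.288
grip_force: 59.4
```

carry_out([
  [[1,0,0,-0.0005,0,0,0],[1,0,0,-0.001,0,0,0],[1,0,0,-0.001,0,0,0]],
])

```text
clock: 15.12
tool_pos: [0.5565, 0.0345, 0.0853]
tool_rot: [-3.141, 0.0, -2.91]
contact_force: [-1.5, -0.3, -0.1]
gripper_width: 0.289
grip_force: 59.6
```

carry_out([
  [[1,0,0,-0.0005,0,0,0],[1,0,0,-0.001,0,0,0],[1,0,0,-0.001,0,0,0]],
])

```text
clock: 15.37
tool_pos: [0.5565, 0.0344, 0.0853]
tool_rot: [-3.141, 0.001, -2.91]
contact_force: [-3.1, -0.8, 5.1]
gripper_width: 0.291
grip_force: 60.4
```

carry_out([
  [[1,-0.0003,0,-0.0004,0,0,0],[1,-0.0006,0,-0.0008,0,0,0],[1,-0.0006,0,-0.0011,0,0,0],[1,-0.0006,0,-0.0011,0,0,0]],
])

```text
clock: 15.7
tool_pos: [0.5566, 0.0344, 0.0853]
tool_rot: [-3.141, 0.003, -2.91]
contact_force: [-3.1, -0.9, 8.1]
gripper_width: 0.292
grip_force: 60.9
```

Run:
```python
from h import *
F=[]
for i in range(6):
    c=cams.read_camera("scene"); F.append(env.sense()["contact_force"])
print(np.round(F,2)); S=env.sense(); print(S["tool_pos"],S["tool_rot"],S["grip_force"],S["clock"])
W=cloud(c).reshape(-1,3)
P=W[np.hypot(W[:,0]-.5565,W[:,1]-.0345)<.1]
for a,b in [(.073,.084),(.04,.05),(.006,.0145)]:
    Q=P[(P[:,2]>a)&(P[:,2]<b)]; print(a,len(Q),*rect(Q),np.median(Q[:,2]))
save(c,"end.png",(190,170,370,320),4)
```

```text
[[-2.72 -1.21  9.23]
 [-1.98 -1.23  8.39]
 [-2.94 -0.57  8.22]
 [-3.11 -0.9   8.46]
 [-2.85 -0.54  8.21]
 [-2.78 -1.61  8.9 ]]
[0.5565778  0.03443108 0.08529977] [-3.14087782e+00  2.55192343e-03 -2.91049380e+00] 60.89374780654907 16.0
0.073 332 [557.4  35.1] [120.4  63. ] 13.4 0.07736884821701323
0.04 65 [563.3  61.8] [129.9  52. ] -12.1 0.04510326843420853
0.006 351 [556.4  35. ] [151.1  91.1] 12.7 0.009601233383420782
```

View pics/end.png

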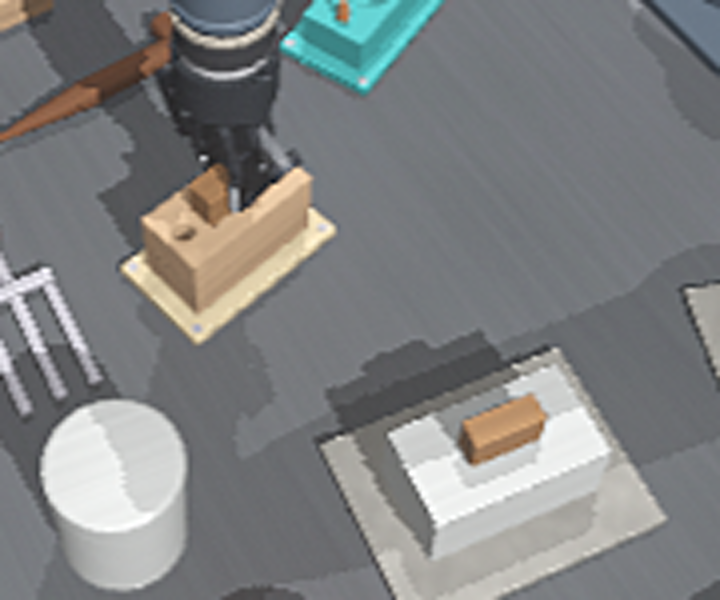

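The halves are flush: the seam is closed at crop (225,240), and the top measures 77.4 mm against 78 nominal. The cover stands on the tile at (500,460). The push is 8.5 N, so a bit more is needed.

carry_out([
  [[1,0,0,-0.0004,0,0,0],[1,0,0,-0.0008,0,0,0],[1,0,0,-0.0008,0,0,0],[1,0,0,-0.0008,0,0,0]],
])

```text
clock: 16.33
tool_pos: [0.5566, 0.0344, 0.0853]
tool_rot: [-3.141, 0.003, -2.91]
contact_force: [-3.8, -0.9, 10.5]
gripper_width: 0.295
grip_force: 61.3
```

Run:
```python
from h import *
F=[]
for i in range(10): cams.read_camera("scene"); F.append(env.sense()["contact_force"])
print(np.mean(F,0).round(2),np.round(F,1)[:,2]); print(env.sense()["tool_pos"])
```

```text
[-4.47 -0.6  11.22] [10.9 11.2 11.2 11.7 10.3 11.2 11.1 11.2 11.9 11.6]
[0.55659937 0.03439656 0.08527424]
```

```bash
python3 -c "
from cell import env
print(env.finish_job())"
```

```text
the job is handed in; nothing more can be done
None
```

I handed the job in with the cover standing on the large tile and the long upper half flush on the mould, still gripped and pressed down with about 11 N at the wrist; it took about 17 s on the robot's clock.

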